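Light-meter check on the gel illuminator

TASK

Check the gel illuminator's light at its marked check point: swing the amber cover up until it stands about upright, take the blue light meter out of its stand, and hold it upright on the window, its sleeve centred inside the black ring and pressed gently about half-way in (neither just touching nor pushed home). Finish while still holding the meter there like that, with the cover left up and the things around it left where they are.

Things in the scene. Friction and masses are not known exactly. Their poses are not given: they have to be found in the camera images.
- gel_table: White blue-light gel illuminator with a glowing pale blue window on top under a hinged see-through amber cover; fixed. 135 mm deep (x), 140 mm wide (y). Origin: centre of its underside on the bench; x points from its front (switch, dimmer) to its back, z up. The flat window lies 50 mm above the origin, x = -57 to +45 and y = -52 to +52 mm, inside a bezel 2 mm higher.
- cover (a joint): Angle of the amber cover (rad): 0 closed and level, grows as its front edge rises, stop at 1.7 (just past upright). Stiff friction hinge (about 0.3 N m): it stays where it is left; may start slightly raised. A plate 128 mm wide reaching 129 mm forward of its hinge axis; raised, it stands along the illuminator's back, up to 0.2 m above the bench: keep the meter in front of it.
- cover_hinge (a point): Middle of the cover's hinge axis, at x = +62 mm, z = 56 mm in the illuminator's frame; the axis runs along the illuminator's y.
- cover_knob (a point): Grip point on the cover's black pull knob: on its axis, 25 mm above the cover plate. The knob is round, 17 to 18 mm thick, 38 mm tall, centred across the cover near its front edge. With the cover closed this point lies 115 mm in front of the hinge axis and 27 mm above it; it turns with the cover. Pinched across the illuminator's y, the knob turns between the pads as the cover rises.
- check_ring: Black stick-on ring on the window marking the check point: 40 mm outside, 34 mm inside diameter, flat (under 1 mm). Origin: its centre, on the window surface; z up.
- light_meter: Blue cordless hand light meter upright in its stand, 148 mm long, 0.13 kg. z runs up its length; origin: centre of the rim of the fully-out sleeve at the lower end. Black sleeve, 24 mm diameter, up to z = 28; black collar, 34 mm, z = 36 to 42; blue handle z = 42 to 148, 28 (x) by 22 mm (y): grip it about 25 to 35 mm below its top (z = 113 to 123) to keep the gripper's palm off the top.
- sleeve (a joint): How far the sprung light-shield sleeve at the meter's lower end is pushed in (m): 0 fully out, 0.008 pushed home. It takes about 1 N to start, 3 N half-way (0.004), 5 N just before it is home.
- sleeve_rim (a point): Centre of the sleeve's rim, the end that goes on the window; moves with the sleeve.
- meter_stand: Round weighted stand, fixed to the bench: foot 74 mm in diameter, socket post 38 mm in diameter and 55 mm high with a 28 mm bore. The meter's collar rests on its upper edge with the sleeve hanging free in the bore; draw the meter straight up by 45 mm or more to clear it. Origin: centre of its underside; z up.
- tube_red: Conical tube with a red cap lying on the bench, 120 mm long; leave it.
- tube_blue: Conical tube with a blue cap lying on the bench, 120 mm long; leave it.
- marker_pen: Black marker pen lying on the bench, 126 mm long; leave it.
- petri_dish: Small covered petri dish, 58 mm across; leave it.
- specimen_pot: Specimen pot with a red cap, 57 mm high, behind the work; leave it.
Not all that is in view belongs to the job. Leave any green look-alike of the light_meter alone.

How it is judged:
On the way, in this order (a step that is already met when the one before it is completed fails the run):
1. the amber cover stands up (at least 1.2 rad open) (value of joint cover above 1.2 rad), for 0.2 s.
2. the light meter is drawn out of its stand, held by the fingers (z of light_meter in the frame of meter_stand above 0.06 m and contact force between the fingers and light_meter above 1 N), for 0.2 s.
At the end, for the whole second after the job is handed in: Cover at least 1.1 rad open; the meter still gripped, within 0.1 rad of square to the window, sleeve rim centred within 6 mm of the ring's centre, sleeve pushed in between 1.5 and 6.8 mm, pressing on the illuminator with 0.8 to 8 N, at rest and clear of its stand (value of joint cover above 1.1 rad and horizontal distance between sleeve_rim and check_ring below 0.006 m and angle between the z axis of light_meter and the z axis of gel_table, either way round below 0.1 rad and value of joint sleeve between 0.0015 and 0.0068 m and contact force between light_meter and gel_table between 0.8 and 8 N and contact force between the fingers and light_meter above 1 N and contact force between light_meter and meter_stand below 0.05 N and linear speed of light_meter below 0.02 m/s); the arm keeps its last pose, push and grip.
It fails at once if the meter is pressed or knocked hard (over 15 N) on the illuminator or its cover (contact force between light_meter and gel_table above 15 N).
It fails at once if a thing standing round the work is shifted by more than 25 mm (distance of any of tube_red, tube_blue, marker_pen, petri_dish, specimen_pot from where it was at the start of the episode above 0.025 m).
It also fails if it takes over 48 s, if anything falls off the work surface, if the arm or the gripper's body presses on something with over 40 N, if the wrist force passes 120 N, or if a joint passes its speed limit or range.

ROBOT

A 6-joint arm with a two-finger parallel gripper is mounted at the origin on a cart in front of the work surface, level with it; the furniture and walls round the work are solid. World frame = base frame: x ahead of the robot, y to its left, z up, the work surface at z = 0. Lengths are in m, angles in rad, forces in N, time in s.
With the tool pointing down it reaches from about 0.325 to 0.775 m from the base axis. Payload 9.3 kg.
Tool frame: the origin (TCP) lies on the centre line of the jaws, within the pads' length; the fingertips stand 14 mm ahead of it and the grasp point (between the pads) lies 5 mm behind it; z points along the fingers, y is the line along which they close (so a half turn about z gives the same grasp; the last joint's range is limited). The gripper opens to 85 mm and grips with 20 to 120 N. Pads are 22 mm wide; open, the fingers measure 114 mm over their backs; the gripper's body (76 mm by 85 mm) begins 54 mm behind the grasp point. The pads swing forward as they close: fully open they stand 13 mm farther back than shut.
Start: joints at [-1.437, 0.259, 0.021, 1.334, 0, 1.418], TCP at [0.156, -0.528, 0.245] pointing down, gripper open.
Joint ranges: [-3.04, 3.04], [-0.91, 1.82], [-1.04, 1.36], [-1.92, 1.95], [-1.52, 1.45], [-3.14, 3.14]. Speed limits (rad/s): [2.22, 2.22, 2.79, 3.14, 3.14, 3.14].

INTERFACE

Orientations are given as a 3x3 rotation matrix whose columns are the frame's x, y, z axes.
In Python, from plant import observe, capture, close_job gives the robot as it stands.
- The arm moves only by the tool drive_tool, never from a script. Its argument "increments" is a list of rows, each a list of 3 entries, a list of its own where there are three numbers: the turn, a rotation vector about the tool's x, y, z in units of 90 degrees (1.0 is 90 degrees), then the shift along the tool's x, y, z in units of 0.15 m (1.0 is 0.15 m), then the opening, from 0 (shut) to 1 (fully open). A call has 1 to 12 rows; each row shifts and turns the commanded pose from where the row before left it, along the tool's axes as they then stand; what a row does not reach is not made up. A row lasts 1/10 s, in which the tool goes at most 50 mm and 8.59 degrees, less where a joint would pass 70% of its speed; a pose out of reach is approached as far as the arm can. A call with a number of a shift or a turn outside -1 to 1 is refused whole. A call with a gripper value outside its range is refused whole. The fingers move at their own pace and stop on an object; "squeeze" is the grip in N (left out, the last holds). Time passes only in rows, so rows that do not move let the fingers close. It gives the time, the measured TCP pose, the force, the opening and the grip force at its end, in the units of the state.
- observe(): the state, without advancing time (a new reading comes with each control period).
- capture(name): name is "scene" or "top"; returns a dict with "pixels" (400x640x3 uint8, blue, green, red), "fx", "fy", "cx", "cy" (pixels), "D" ([k1, k2, p1, p2, k3] as OpenCV has them; the pictures are not rectified), "R" (3x3) and "t" (3): a world point X has camera coordinates R X + t. Camera axes: x right, y down, z forward; pixel columns grow to the right and rows downward; lengths in m; the calibration is good to about 2 mm. A picture is of the moment at which its call begins. There is no depth.
- close_job(): hands the job in; it is judged then, once.
The state is a dict: "time_s": time; "joints": joint angles; "dq": joint speeds; "effort": joint torques, N m; "ee_pos": TCP position; "eef_rot": TCP orientation; "ft_force": force on the tool from outside, world axes, zero at the start; "moment": the same for the moment, N m; "finger_gap": opening from 0.0 (shut) to 1.0 (fully open); "finger_force": force on a finger pad.
Only numpy, scipy, OpenCV 4.12 (cv2) and the standard library are available. Lean on these libraries where they do the work, as an engineer would, in place of code of your own. Each camera call takes 0.05 s, during which the arm holds its last target. There are 200 camera calls.

## Working session

There is one attempt and no reset: what is moved stays moved. The work goes in short steps, Python scripts to look and compute and a tool call to move; the robot and the scene stay as the last step left them, time stands still between calls to the robot, and variables do not carry over. Pictures are saved under pics/ and viewed, at most 10 in all, crops included, and the job is handed in when it is done.

Besides the shell and the picture viewer there is one more tool, called after "Request:" as name(argument=value, ...), one argument or row to a line, values as JSON. drive_tool: Moves the arm, as the interface text tells. Shifts and turns lie within -1 to 1; 1 stands for 0.15 m of shift or 90 degrees of turn. Its arguments: {"type":"object","properties":{"increments":{"type":"array"},"squeeze":{"type":"number"}},"required":["increments"]}

```bash
mkdir -p pics; ls; python3 - <<'E'
from plant import observe, capture
import cv2,numpy as np,pickle
s=observe();print({k:np.round(v,3).tolist() for k,v in s.items()})
for n in("scene","top"):
    c=capture(n);pickle.dump(c,open(f"pics/{n}0.pkl","wb"))
    cv2.imwrite(f"pics/{n}0.png",c["pixels"]);print(n,c["fx"],c["cx"],c["cy"],c["D"],np.round(c["R"],3).tolist(),np.round(c["t"],3), -c["R"].T@c["t"] if 1 else 0)
E
```

```text
pics
{'time_s': 0.0, 'joints': [-1.437, 0.259, 0.021, 1.334, 0.0, 1.418], 'dq': [-0.0, 0.001, -0.002, 0.001, -0.001, 0.0], 'effort': [-0.0, -55.565, 34.452, 0.014, -0.0, -0.0], 'ee_pos': [0.156, -0.527, 0.245], 'eef_rot': [[0.959, 0.283, -0.0], [0.283, -0.959, 0.001], [0.0, -0.001, -1.0]], 'ft_force': [0.759, 0.124, -0.456], 'moment': [-0.01, -0.012, -0.002], 'finger_force': 0.0, 'finger_gap': 1.0}
scene 363.4003006300754 320.2029143399357 197.06112700121346 [-0.07287076  0.          0.          0.          0.        ] [[0.585, -0.811, 0.014], [-0.637, -0.469, -0.612], [0.503, 0.349, -0.791]] [-0.447  0.24   0.768] [ 0.02788954 -0.51761771  0.76038304]
top 412.2511180439796 320.903257130493 194.16684649322738 [0.03510109 0.         0.         0.         0.        ] [[0.496, -0.868, -0.001], [-0.67, -0.382, -0.636], [0.552, 0.316, -0.771]] [-0.406  0.273  0.728] [-0.01749849 -0.47866307  0.73440117]
```

View pics/scene0.png

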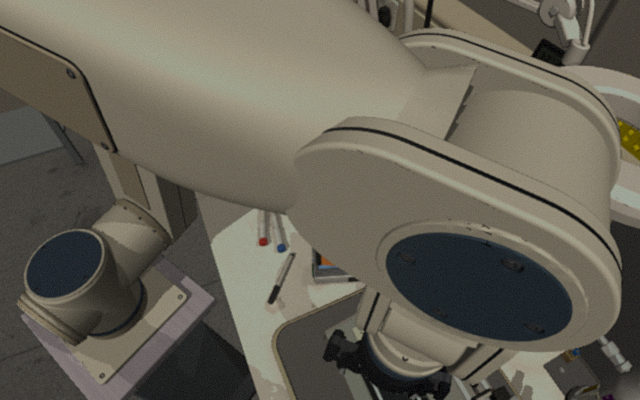

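View pics/top0.png

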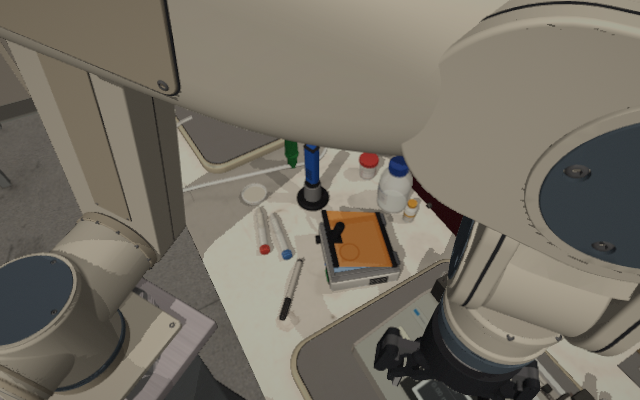

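The scene view is mostly blocked by the arm; it shows tubes at (263,240)/(280,247) and the pen at (280,280). The top view shows the illuminator at about (360,250), the blue meter in its stand at (313,175), and the green look-alike at (291,152). The blue one at (313,175) fits the description by its colour and black stand foot at (313,198). I'll confirm it in a crop.

```bash
cat > h.py <<'E'
import numpy as np,cv2,pickle
def ray(c,u,v):
    K=np.array([[c["fx"],0,c["cx"]],[0,c["fy"],c["cy"]],[0,0,1]])
    p=cv2.undistortPoints(np.array([[[u,v]]],float),K,np.array(c["D"],float))[0,0]
    R=np.array(c["R"]);return -R.T@np.array(c["t"]),R.T@np.array([p[0],p[1],1])
def atz(c,u,v,z):
    o,d=ray(c,u,v);return o+d*(z-o[2])/d[2]
def proj(c,P):
    K=np.array([[c["fx"],0,c["cx"]],[0,c["fy"],c["cy"]],[0,0,1]])
    return cv2.projectPoints(np.array(P,float).reshape(-1,3),cv2.Rodrigues(np.array(c["R"]))[0],np.array(c["t"],float),K,np.array(c["D"],float))[0][:,0]
def tri(*obs):
    A=np.zeros((3,3));b=np.zeros(3)
    for c,u,v in obs:
        o,d=ray(c,u,v);d=d/np.linalg.norm(d);M=np.eye(3)-np.outer(d,d);A+=M;b+=M@o
    return np.linalg.solve(A,b)
def load(n):return pickle.load(open(f"pics/{n}.pkl","rb"))
def crop(n,u0,v0,w,h,s,out):
    cv2.imwrite(out,cv2.resize(load(n)["pixels"][v0:v0+h,u0:u0+w],None,fx=s,fy=s,interpolation=cv2.INTER_CUBIC))
E
python3 - <<'E'
from h import *
c=load("top0");crop("top0",230,130,200,150,4,"pics/crop0.png")
for u,v in[(313,198),(254,194),(264,249),(287,254),(337,232),(358,240),(360,284),(368,175),(398,210)]:print(u,v,atz(c,u,v,0).round(3),atz(c,u,v,.05).round(3))
E
```

```text
313 198 [ 0.489 -0.167  0.   ] [ 0.455 -0.189  0.05 ]
254 194 [ 0.432 -0.043  0.   ] [ 0.401 -0.073  0.05 ]
264 249 [ 0.321 -0.148  0.   ] [ 0.298 -0.17   0.05 ]
287 254 [ 0.335 -0.196 -0.   ] [ 0.311 -0.215  0.05 ]
337 232 [ 0.434 -0.26   0.   ] [ 0.403 -0.275  0.05 ]
358 240 [ 0.438 -0.308  0.   ] [ 0.407 -0.319  0.05 ]
360 284 [ 0.348 -0.357  0.   ] [ 0.324 -0.365  0.05 ]
368 175 [ 0.616 -0.246  0.   ] [ 0.573 -0.262  0.05 ]
398 210 [ 0.554 -0.35   0.   ] [ 0.515 -0.359  0.05 ]
```

View pics/crop0.png

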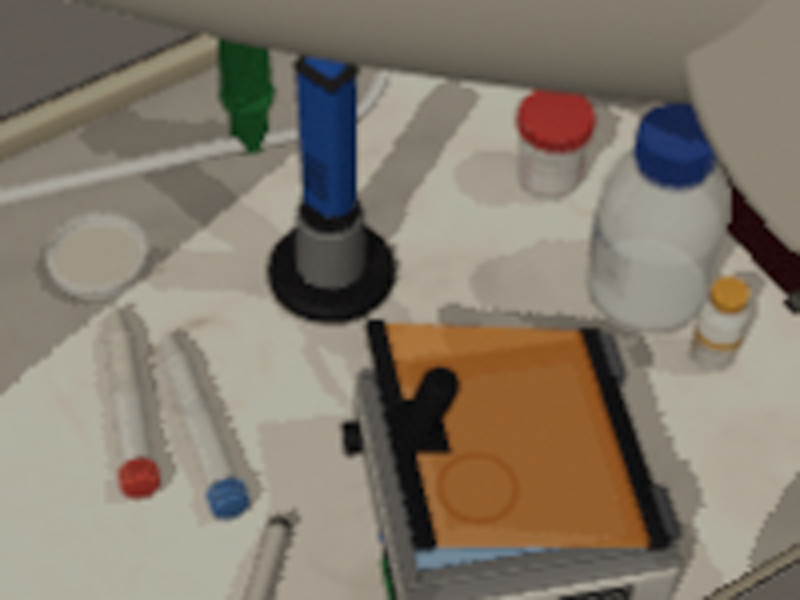

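The crop confirms the blue meter at crop (328,140) standing in the black-footed stand, with the green look-alike left of it at (245,90). The illuminator's front (dimmer) is at the left, the knob at crop (425,410), and the ring at (478,488). I'll swing the arm aside for clear views, turning the tool towards the illuminator's y axis on the way.

Request:
drive_tool(
  increments=[
    [[0,0,0],[0.205,-0.216,-0.03],1],
    [[0,0,0],[0.205,-0.216,-0.03],1],
    [[0,0,0],[0.205,-0.216,-0.03],1],
    [[0,0,0],[0.205,-0.216,-0.03],1],
    [[0,0,0],[0.205,-0.216,-0.03],1],
    [[0,0,0],[0.205,-0.216,-0.03],1],
    [[0,0,0],[0.205,-0.216,-0.03],1],
    [[0,0,0],[0.205,-0.216,-0.03],1],
    [[0,0,0],[0.205,-0.216,-0.03],1],
    [[0,0,0],[0.205,-0.216,-0.03],1],
    [[0,0,0],[0.205,-0.216,-0.03],1],
    [[0,0,0],[0.205,-0.216,-0.03],1],
  ],
)

```text
time_s: 1.3
ee_pos: [0.3998, -0.0483, 0.2995]
eef_rot: [[0.959, 0.283, 0.0], [0.283, -0.959, -0.0], [0.0, 0.0, -1.0]]
ft_force: [0.9, -1.4, 0.4]
finger_gap: 1.0
finger_force: 0.0
```

Request:
drive_tool(
  increments=[
    [[0,0,-0.095],[0,0,0],1],
    [[0,0,-0.095],[0,0,0],1],
    [[0,0,-0.095],[0,0,0],1],
    [[0,0,-0.095],[0,0,0],1],
    [[0,0,-0.095],[0,0,0],1],
    [[0,0,-0.095],[0,0,0],1],
    [[0,0,-0.095],[0,0,0],1],
    [[0,0,-0.095],[0,0,0],1],
    [[0,0,-0.095],[0,0,0],1],
    [[0,0,-0.095],[0,0,0],1],
    [[0,0,-0.095],[0,0,0],1],
    [[0,0,-0.095],[0,0,0],1],
  ],
)

```text
time_s: 2.5
ee_pos: [0.3994, -0.0502, 0.2991]
eef_rot: [[-0.491, 0.871, -0.001], [0.871, 0.491, 0.0], [0.0, -0.0, -1.0]]
ft_force: [-0.1, 0.1, -0.6]
finger_gap: 0.999
finger_force: 0.0
```

```bash
python3 - <<'E'
from plant import observe, capture
import cv2,numpy as np,pickle
s=observe();print({k:np.round(s[k],3).tolist() for k in("time_s","joints","ee_pos","eef_rot")})
for n in("scene","top"):
    c=capture(n);pickle.dump(c,open(f"pics/{n}1.pkl","wb"));print(n,-c["R"].T@c["t"])
a,b=[pickle.load(open(f"pics/{n}1.pkl","rb"))["pixels"] for n in("scene","top")]
cv2.imwrite("pics/both1.png",cv2.resize(np.vstack([a[:300],b[:300]]),(640,600)))
E
```

```text
{'time_s': 2.5, 'joints': [-0.334, -0.007, -0.158, 1.421, -0.0, 0.724], 'ee_pos': [0.399, -0.05, 0.299], 'eef_rot': [[-0.491, 0.871, -0.001], [0.871, 0.491, 0.0], [0.0, -0.0, -1.0]]}
scene [ 0.02788954 -0.51761771  0.76038304]
top [-0.01749849 -0.47866307  0.73440117]
```

View pics/both1.png

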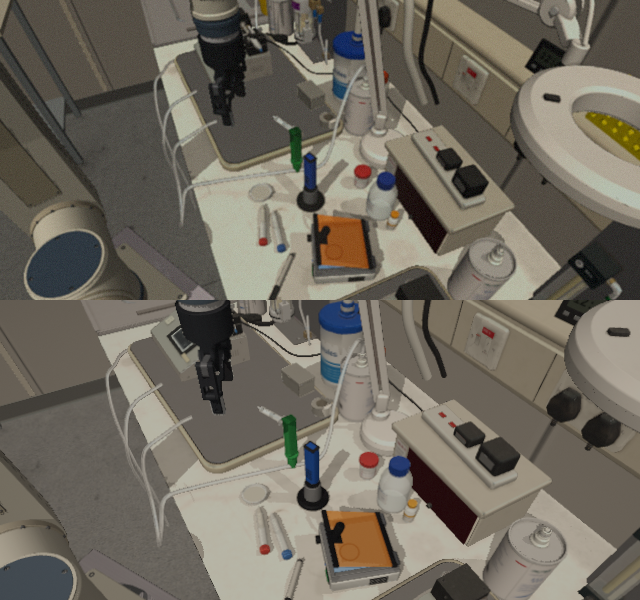

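```bash
python3 - <<'E'
from h import *
a=load("scene1")["pixels"][140:290,292:392];b=load("top1")["pixels"][140:290,302:402]
cv2.imwrite("pics/z1.png",np.hstack([cv2.resize(i,(400,600),interpolation=cv2.INTER_CUBIC) for i in(a,b)]))
E
```

```text
(no output)
```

View pics/z1.png

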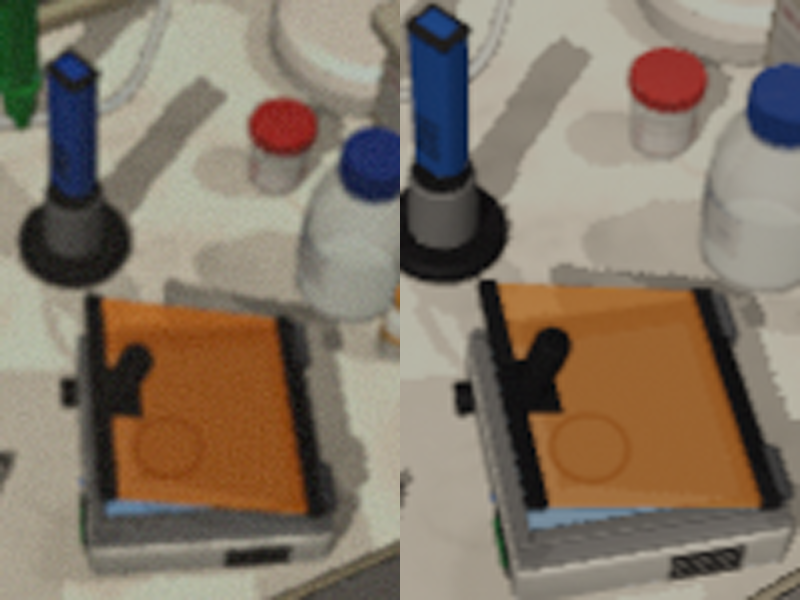

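```bash
cat > fit.py <<'E'
from h import *
from scipy.optimize import least_squares
S,T=load("scene1"),load("top1")
s=lambda X,Y:(292+X/4-.375,140+Y/4-.375)
t=lambda X,Y:(302+(X-400)/4-.375,140+Y/4-.375)
# name: (scene px, top px)
F={"botFR":(s(95,570),t(517,597)),"botBR":(s(328,553),t(783,565)),"topFL":(s(80,338),t(472,335)),
"covL":(s(93,297),t(482,283)),"covR":(s(104,500),t(530,508)),"knobtop":(s(137,357),t(555,343)),
"ring":(s(168,447),t(590,448)),"mtop":(s(72,71),t(438,23)),"foot":(s(75,243),t(443,230)),"posttop":(s(74,195),t(443,180))}
def tf(p,L):
    c,n=np.cos(p[2]),np.sin(p[2]);return np.array([p[0]+c*L[0]-n*L[1],p[1]+n*L[0]+c*L[1],L[2]])
def cov(th,a,y,h):return np.array([.062-a*np.cos(th)+h*np.sin(th),y,.056+a*np.sin(th)+h*np.cos(th)])
def model(p):
    th=p[3]
    return {"botFR":tf(p,[-.0675,-.07,0]),"botBR":tf(p,[.0675,-.07,0]),"topFL":tf(p,[-.0675,.07,.052]),
    "covL":tf(p,cov(th,.129,.064,.002)),"covR":tf(p,cov(th,.129,-.064,.002)),"knobtop":tf(p,cov(th,.115,0,.038)),
    "ring":tf(p,[p[4],p[5],.05]),"mtop":np.array([p[6],p[7],.167]),"foot":np.array([p[6],p[7],.005]),"posttop":np.array([p[6],p[7],.055])}
def res(p):
    M=model(p);return np.concatenate([np.r_[proj(S,M[k])[0]-F[k][0],proj(T,M[k])[0]-F[k][1]] for k in F])
if __name__=="__main__":
    r=least_squares(res,[.43,-.30,-.91,.1,-.02,-.02,.48,-.17],loss="soft_l1");p=r.x;print(p.round(4))
    for k,e in zip(F,res(p).reshape(-1,4)):print(k,e.round(1),"tri",tri((S,*F[k][0]),(T,*F[k][1])).round(3),"mod",model(p)[k].round(3))
    np.save("p.npy",p)
    th=p[3];print("knob",tf(p,cov(th,.115,0,.027)).round(4),"ux",np.cos(p[2]).round(3),np.sin(p[2]).round(3))
E
python3 fit.py
```

```text
[ 0.4032 -0.3243 -0.8792  0.2148 -0.0242 -0.0175  0.4847 -0.1692]
botFR [0.  1.5 0.9 3.1] tri [ 0.309 -0.314  0.004] mod [ 0.306 -0.317  0.   ]
botBR [1.3 2.2 2.  0.3] tri [ 0.406 -0.414 -0.026] mod [ 0.392 -0.421  0.   ]
topFL [ 0.3 -5.1 -0.2 -5.2] tri [ 0.401 -0.236  0.054] mod [ 0.414 -0.228  0.052]
covL [-1.1 -1.1 -0.4 -0. ] tri [ 0.416 -0.234  0.078] mod [ 0.412 -0.235  0.085]
covR [-0.4 -1.2  0.1  0.1] tri [ 0.311 -0.318  0.088] mod [ 0.313 -0.316  0.085]
knobtop [-0.3 -0.5 -1.   0.2] tri [ 0.367 -0.298  0.134] mod [ 0.376 -0.292  0.118]
ring [-0.1 -0.3  0.1  0.2] tri [ 0.374 -0.317  0.051] mod [ 0.374 -0.317  0.05 ]
mtop [-0.  -0.6  0.2  1.3] tri [ 0.472 -0.178  0.183] mod [ 0.485 -0.169  0.167]
foot [-0.2 -0.2  0.3  1.2] tri [ 0.48  -0.172  0.014] mod [ 0.485 -0.169  0.005]
posttop [-0.1 -0.3 -0.1 -0.7] tri [ 0.488 -0.167  0.049] mod [ 0.485 -0.169  0.055]
knob [ 0.3747 -0.29    0.1069] ux 0.638 -0.77
```

```bash
sed -i 's/"topFL":(s(80,338),t(472,335)),//' fit.py; python3 fit.py; python3 - <<'E'
from fit import *
p=np.load("p.npy");th=p[3];out=[]
def line(P,n=2):return np.array(P)
B=[tf(p,v) for v in[(-.0675,-.07,0),(-.0675,.07,0),(.0675,.07,0),(.0675,-.07,0),(-.0675,-.07,0)]]
B2=[b+[0,0,.052] for b in B]
C=[tf(p,cov(th,a,y,.002)) for a,y in[(0,-.064),(.129,-.064),(.129,.064),(0,.064),(0,-.064)]]
K=[tf(p,cov(th,.115,0,h)) for h in(.002,.04)]
an=np.linspace(0,6.28,40)
Rg=[tf(p,(p[4]+.02*np.cos(a),p[5]+.02*np.sin(a),.05)) for a in an]
circ=lambda r,z:[np.array([p[6]+r*np.cos(a),p[7]+r*np.sin(a),z]) for a in an]
for c,u0 in((S,292),(T,302)):
    im=cv2.resize(c["pixels"][140:290,u0:u0+100],(400,600),interpolation=cv2.INTER_CUBIC)
    for P,col in((B,(0,0,255)),(B2,(255,0,255)),(C,(0,255,0)),(K,(0,255,255)),(Rg,(255,255,0)),(circ(.037,.0),(0,255,0)),(circ(.019,.055),(0,255,255)),(circ(.013,.167),(255,255,255))):
        q=((proj(c,P)-[u0,140]+.375)*4).round().astype(int);cv2.polylines(im,[q.reshape(-1,1,2)],False,col,1)
    out.append(im)
cv2.imwrite("pics/ov1.png",np.hstack(out))
E
```

```text
[ 0.4061 -0.3244 -0.897   0.1744 -0.0257 -0.0202  0.4847 -0.1692]
botFR [0.2 0.  0.9 1.5] tri [ 0.309 -0.314  0.004] mod [ 0.309 -0.315  0.   ]
botBR [ 1.5  1.8  2.2 -0.2] tri [ 0.406 -0.414 -0.026] mod [ 0.394 -0.421  0.   ]
covL [-0.4 -1.   0.3  0. ] tri [ 0.416 -0.234  0.078] mod [ 0.416 -0.234  0.08 ]
covR [-0.6 -1.5 -0.5 -0.1] tri [ 0.311 -0.318  0.088] mod [ 0.316 -0.314  0.08 ]
knobtop [-0.6 -0.6 -1.7  0.2] tri [ 0.367 -0.298  0.134] mod [ 0.378 -0.289  0.113]
ring [-0.1 -0.3  0.1  0.2] tri [ 0.374 -0.317  0.051] mod [ 0.374 -0.317  0.05 ]
mtop [-0.  -0.6  0.2  1.3] tri [ 0.472 -0.178  0.183] mod [ 0.485 -0.169  0.167]
foot [-0.2 -0.2  0.3  1.2] tri [ 0.48  -0.172  0.014] mod [ 0.485 -0.169  0.005]
posttop [-0.1 -0.3 -0.1 -0.7] tri [ 0.488 -0.167  0.049] mod [ 0.485 -0.169  0.055]
knob [ 0.3771 -0.288   0.1025] ux 0.624 -0.781
```

View pics/ov1.png

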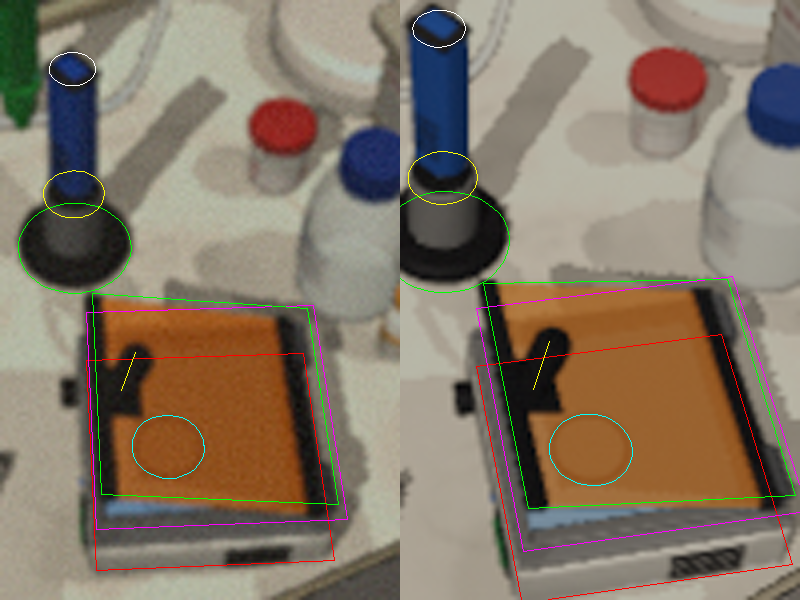

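```bash
python3 - <<'E'
import re
x=open("fit.py").read()
x=x.replace('"covL":(s(93,297),t(482,283)),"covR":(s(104,500),t(530,508))','"covL":(s(88,296),t(481,283)),"covR":(s(102,506),t(530,509)),"hinL":(s(290,318),t(712,290)),"hinR":(s(331,516),t(784,507)),"knobbase":(s(118,395),t(534,382))')
x=x.replace('"knobtop":tf','"hinL":tf(p,cov(th,p[8],.064,.002)),"hinR":tf(p,cov(th,p[8],-.064,.002)),"knobbase":tf(p,cov(th,.115,0,.004)),"knobtop":tf')
x=x.replace('.48,-.17]','.48,-.17,.0]')
open("fit.py","w").write(x)
E
python3 fit.py
```

```text
[ 0.4007 -0.3248 -0.884   0.235  -0.0228 -0.0154  0.4847 -0.1692  0.0047]
botFR [-0.6  2.3  0.3  4.2] tri [ 0.309 -0.314  0.004] mod [ 0.304 -0.317  0.   ]
botBR [0.8 3.3 1.6 1.6] tri [ 0.406 -0.414 -0.026] mod [ 0.389 -0.421  0.   ]
covL [ 0.  -0.8 -0.1 -0. ] tri [ 0.404 -0.24   0.097] mod [ 0.41  -0.235  0.088]
covR [-0.3 -2.4 -0.2  0.2] tri [ 0.3   -0.324  0.109] mod [ 0.311 -0.317  0.088]
hinL [ 1.  -1.4  0.2 -1.1] tri [ 0.47  -0.334  0.078] mod [ 0.487 -0.329  0.059]
hinR [-1.1 -1.5 -0.  -1.1] tri [ 0.398 -0.41   0.038] mod [ 0.388 -0.41   0.059]
knobbase [ 0.5 -1.3 -0.2  1.4] tri [ 0.348 -0.299  0.126] mod [ 0.37  -0.287  0.087]
knobtop [-0.2 -0.3 -0.7  0.4] tri [ 0.367 -0.298  0.134] mod [ 0.375 -0.293  0.12 ]
ring [-0.1 -0.3  0.1  0.2] tri [ 0.374 -0.317  0.051] mod [ 0.374 -0.317  0.05 ]
mtop [-0.  -0.6  0.2  1.3] tri [ 0.472 -0.178  0.183] mod [ 0.485 -0.169  0.167]
foot [-0.2 -0.2  0.3  1.2] tri [ 0.48  -0.172  0.014] mod [ 0.485 -0.169  0.005]
posttop [-0.1 -0.3 -0.1 -0.7] tri [ 0.488 -0.167  0.049] mod [ 0.485 -0.169  0.055]
knob [ 0.373  -0.2911  0.109 ] ux 0.634 -0.773
```

Request:
drive_tool(
  increments=[
    [[0,0,-0.055],[0,0,0],1],
    [[0,0,-0.056],[0,0,0],1],
    [[0,0,0],[-0.162,-0.165,0.132],0.6],
    [[0,0,0],[-0.162,-0.165,0.132],0.6],
    [[0,0,0],[-0.162,-0.165,0.132],0.6],
    [[0,0,0],[-0.162,-0.165,0.132],0.6],
    [[0,0,0],[-0.162,-0.165,0.132],0.6],
    [[0,0,0],[-0.162,-0.165,0.132],0.6],
    [[0,0,0],[-0.162,-0.165,0.132],0.6],
    [[0,0,0],[0,0,0],0.6],
    [[0,0,0],[0,0,0],0.6],
  ],
)

```text
time_s: 3.7
ee_pos: [0.3715, -0.2916, 0.16]
eef_rot: [[-0.626, 0.78, -0.001], [0.78, 0.626, 0.002], [0.002, 0.0, -1.0]]
ft_force: [-0.1, 0.4, 0.0]
finger_gap: 0.598
finger_force: 0.0
```

```bash
python3 - <<'E'
from plant import observe, capture
from h import *
s=observe();print({k:np.round(s[k],4).tolist() for k in("joints","ee_pos","eef_rot")})
o=[]
for n in("scene","top"):
    c=capture(n);pickle.dump(c,open(f"pics/{n}2.pkl","wb"));q=proj(c,[[.373,-.291,.109]])[0].round().astype(int);print(n,q)
    o.append(cv2.resize(c["pixels"][q[1]-75:q[1]+75,q[0]-50:q[0]+50],(400,600),interpolation=cv2.INTER_CUBIC))
cv2.imwrite("pics/z2.png",np.hstack(o))
E
```

```text
{'joints': [-0.8436, 0.172, -0.3167, 1.0842, 0.0002, 0.0513], 'ee_pos': [0.3715, -0.2916, 0.16], 'eef_rot': [[-0.6256, 0.7801, -0.0012], [0.7801, 0.6256, 0.0017], [0.0021, 0.0001, -1.0]]}
scene [324 231]
top [338 229]
```

View pics/z2.png

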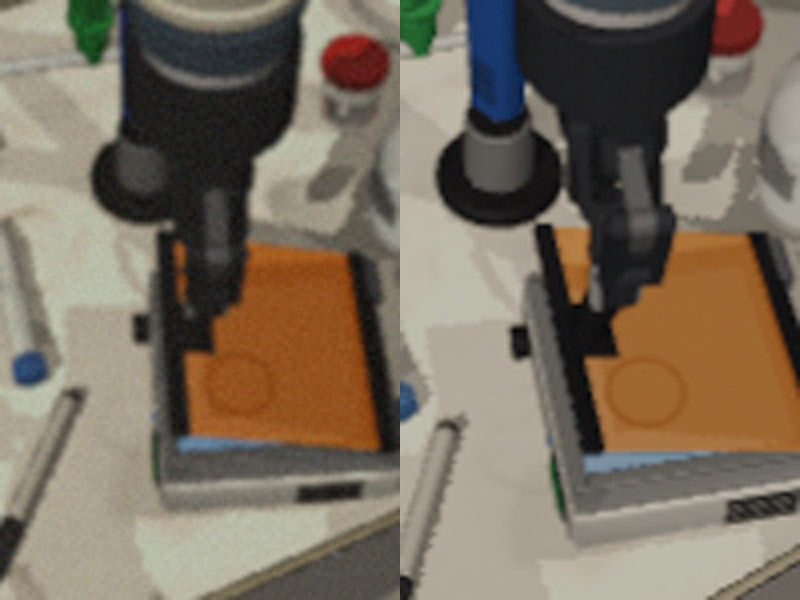

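The picture shows the fingers straddling the knob (scene crop ≈ (195,310)), aligned with it, and the plate clear. Descending and gripping.

Request:
drive_tool(
  increments=[
    [[0,0,0],[0,0,0.12],0.6],
    [[0,0,0],[0,0,0.12],0.6],
    [[0,0,0],[0,0,0.1],0.6],
    [[0,0,0],[0,0,0],0.6],
  ],
)

```text
time_s: 4.2
ee_pos: [0.3718, -0.2899, 0.109]
eef_rot: [[-0.63, 0.777, -0.001], [0.777, 0.63, 0.001], [0.002, -0.0, -1.0]]
ft_force: [-0.6, 0.7, 1.1]
finger_gap: 0.599
finger_force: 0.0
```

Request:
drive_tool(
  increments=[
    [[0,0,0],[0,0,0],0],
    [[0,0,0],[0,0,0],0],
    [[0,0,0],[0,0,0],0],
    [[0,0,0],[0,0,0],0],
    [[0,0,0],[0,0,0],0],
    [[0,0,0],[0,0,0],0],
  ],
  squeeze=40,
)

```text
time_s: 4.8
ee_pos: [0.3698, -0.2933, 0.1108]
eef_rot: [[-0.628, 0.778, -0.005], [0.778, 0.628, -0.005], [-0.001, -0.007, -1.0]]
ft_force: [-17.4, -9.4, 4.4]
finger_gap: 0.195
finger_force: 39.1
```

Request:
drive_tool(
  increments=[
    [[0,0,0],[0,-0.025,0],0],
    [[0,0,0],[-0.042,0,-0.068],0],
    [[0,0,0],[-0.048,0,-0.064],0],
    [[0,0,0],[-0.054,0,-0.059],0],
    [[0,0,0],[-0.06,0,-0.053],0],
    [[0,0,0],[0,0,0],0],
  ],
)

```text
time_s: 5.4
ee_pos: [0.3898, -0.318, 0.1472]
eef_rot: [[-0.63, 0.777, 0.002], [0.777, 0.63, -0.0], [-0.002, 0.002, -1.0]]
ft_force: [5.5, -0.2, -2.2]
finger_gap: 0.189
finger_force: 40.5
```

Request:
drive_tool(
  increments=[
    [[0,0,0],[-0.065,0,-0.047],0],
    [[0,0,0],[-0.069,0,-0.04],0],
    [[0,0,0],[-0.073,0,-0.033],0],
    [[0,0,0],[-0.076,0,-0.025],0],
    [[0,0,0],[-0.078,0,-0.017],0],
    [[0,0,0],[-0.079,0,-0.01],0],
    [[0,0,0],[-0.08,0,-0.002],0],
    [[0,0,0],[-0.08,0,0.006],0],
    [[0,0,0],[0,0,0],0],
    [[0,0,0],[0,0,0],0],
  ],
)

```text
time_s: 6.4
ee_pos: [0.4463, -0.3858, 0.171]
eef_rot: [[-0.631, 0.776, 0.002], [0.776, 0.631, 0.004], [0.002, 0.004, -1.0]]
ft_force: [9.1, 6.7, -7.0]
finger_gap: 0.194
finger_force: 39.2
```

Request:
drive_tool(
  increments=[
    [[0,0,0],[0,0,0],0.5],
    [[0,0,0],[0,0,0],0.5],
    [[0,0,0],[0,0,0],0.5],
    [[0,0,0],[0,0,-0.2],0.5],
    [[0,0,0],[0,0,-0.25],0.5],
    [[0,0,0],[0,0,-0.25],0.5],
    [[0,0,0],[0.1,0.2,-0.2],0.5],
    [[0,0,0],[0.15,0.2,0],0.7],
    [[0,0,0],[0.2,0.1,0],0.9],
    [[0,0,0],[0.2,0,0],0.9],
    [[0,0,0],[0.2,0,0],0.9],
    [[0,0,0],[0,0,0],0.9],
  ],
)

```text
time_s: 7.6
ee_pos: [0.4212, -0.2389, 0.3079]
eef_rot: [[-0.63, 0.776, 0.001], [0.776, 0.63, -0.001], [-0.001, 0.0, -1.0]]
ft_force: [0.9, 0.7, 1.0]
finger_gap: 0.901
finger_force: 0.0
```

```bash
python3 - <<'E'
from plant import observe, capture
from h import *
o=[]
for n in("scene","top"):
    c=capture(n);pickle.dump(c,open(f"pics/{n}3.pkl","wb"));q=proj(c,[[.43,-.26,.05]])[0].round().astype(int)-[60,80];print(n,q)
    o.append(cv2.resize(c["pixels"][q[1]:q[1]+150,q[0]:q[0]+100],(400,600),interpolation=cv2.INTER_CUBIC))
cv2.imwrite("pics/z3.png",np.hstack(o))
E
```

```text
scene [267 142]
top [277 140]
```

View pics/z3.png

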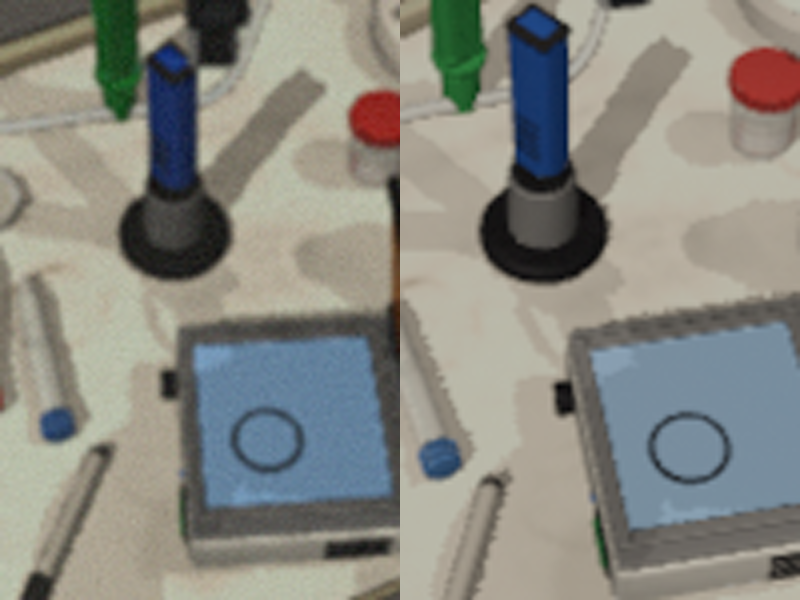

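```bash
cat > fit2.py <<'E'
from h import *
from scipy.optimize import least_squares
S,T=load("scene3"),load("top3")
s=lambda X,Y:(267+X/4-.375,142+Y/4-.375)
t=lambda X,Y:(277+(X-400)/4-.375,140+Y/4-.375)
for n,a,b,z in(("ring",(267,440),(690,447),.05),("foot",(175.5,232),(544,229),.004),("posttop",(174,193),(543,178),.055),("mtop",(171,63),(539,29),.167)):
    a,b=s(*a),t(*b);print(n,"tri",tri((S,*a),(T,*b)).round(4),"S",atz(S,*a,z).round(4),"T",atz(T,*b,z).round(4))
W=[((193,345),(590,350)),((207,507),(630,530)),((367,337),(785,323)),((390,497),None)]
L=[(-.057,.052),(-.057,-.052),(.045,.052),(.045,-.052)]
def res(p):
    c,n=np.cos(p[2]),np.sin(p[2]);r=[]
    for (a,b),(x,y) in zip(W,L):
        P=[p[0]+c*x-n*y,p[1]+n*x+c*y,.05]
        r.append(proj(S,P)[0]-s(*a))
        if b:r.append(proj(T,P)[0]-t(*b))
    return np.concatenate(r)
r=least_squares(res,[.402,-.325,-.885]);print(r.x.round(4),r.fun.round(1))
for nm,f,c,Q in(("S",s,S,[(148,62),(170,42),(193,65),(170,85)]),("T",t,T,[(507,33),(533,5),(570,33),(542,53)])):
    P=np.array([atz(c,*f(*q),.167)[:2] for q in Q]);d=np.roll(P,-1,0)-P
    print(nm,P.mean(0).round(4),[(round(float(np.hypot(*e)),4),round(float(np.degrees(np.arctan2(e[1],e[0]))),0)) for e in d])
E
python3 fit2.py
```

```text
ring tri [ 0.3679 -0.3198  0.0615] S [ 0.373  -0.3173  0.05  ] T [ 0.3751 -0.3162  0.05  ]
foot tri [ 0.4846 -0.1699  0.0094] S [ 0.4872 -0.1685  0.004 ] T [ 0.489  -0.1666  0.004 ]
posttop tri [ 0.4702 -0.1795  0.0723] S [ 0.4801 -0.173   0.055 ] T [ 0.4842 -0.1698  0.055 ]
mtop tri [ 0.4767 -0.1745  0.1752] S [ 0.4828 -0.17    0.167 ] T [ 0.4842 -0.1697  0.167 ]
[ 0.3962 -0.3238 -0.88  ] [ 0.  -0.3 -0.   0.3 -0.7 -0.3 -0.2  0.8  0.1 -0.5  0.4  0.   0.5 -0.4]
S [ 0.4823 -0.1698] [(0.02, -1.0), (0.0224, -108.0), (0.0201, 177.0), (0.0217, 72.0)]
T [ 0.4828 -0.1699] [(0.0235, -2.0), (0.0272, -107.0), (0.0194, 165.0), (0.0223, 81.0)]
```

Cover is up; the ring is clean at scene crop (267,440), the meter top at (171,63), with edges at about −10°/80°. Going above the meter with the pads across its narrow 22 mm side.

Request:
drive_tool(
  increments=[
    [[0,0,0.091],[0,0,0],0.7],
    [[0,0,0.091],[0,0,0],0.7],
    [[0,0,0.091],[0,0,0],0.7],
    [[0,0,0.091],[0,0,0],0.7],
    [[0,0,0.09],[0,0,0],0.7],
    [[0,0,0.09],[0,0,0],0.7],
    [[0,0,0],[0.175,0.111,0],0.7],
    [[0,0,0],[0.175,0.111,0],0.7],
    [[0,0,0],[0.175,0.111,0.2],0.7],
    [[0,0,0],[0,0,0.2],0.7],
    [[0,0,0],[0,0,0],0.7],
    [[0,0,0],[0,0,0],0.7],
  ],
)

```text
time_s: 8.9
ee_pos: [0.4861, -0.173, 0.2468]
eef_rot: [[0.173, 0.985, -0.001], [0.985, -0.173, 0.0], [0.0, -0.001, -1.0]]
ft_force: [-0.3, -0.1, 0.9]
finger_gap: 0.701
finger_force: 0.0
```

Request:
drive_tool(
  increments=[
    [[0,0,0],[0.017,-0.017,0.2],0.7],
    [[0,0,0],[0,0,0.2],0.7],
    [[0,0,0],[0,0,0.2],0.7],
    [[0,0,0],[0,0,0.165],0.7],
    [[0,0,0],[0,0,0],0.7],
    [[0,0,0],[0,0,0],0.7],
  ],
)

```text
time_s: 9.5
ee_pos: [0.4844, -0.1704, 0.1334]
eef_rot: [[0.174, 0.985, 0.001], [0.985, -0.174, -0.001], [-0.001, 0.002, -1.0]]
ft_force: [0.6, 0.2, -0.4]
finger_gap: 0.698
finger_force: 0.0
```

Request:
drive_tool(
  increments=[
    [[0,0,0],[0,0,0],0],
    [[0,0,0],[0,0,0],0],
    [[0,0,0],[0,0,0],0],
    [[0,0,0],[0,0,0],0],
    [[0,0,0],[0,0,0],0],
    [[0,0,0],[0,0,0],0],
  ],
  squeeze=40,
)

```text
time_s: 10.1
ee_pos: [0.4844, -0.1697, 0.133]
eef_rot: [[0.172, 0.985, 0.002], [0.985, -0.172, -0.001], [-0.001, 0.002, -1.0]]
ft_force: [-1.0, 1.0, 6.1]
finger_gap: 0.255
finger_force: 43.6
```

Request:
drive_tool(
  increments=[
    [[0,0,0],[0,0,-0.06],0],
    [[0,0,0],[0,0,-0.12],0],
    [[0,0,0],[0,0,-0.15],0],
    [[0,0,0],[0,0,-0.17],0],
    [[0,0,0],[0,0,-0.17],0],
    [[0,0,0],[0,0,0],0],
    [[0,0,0],[0,0,0],0],
    [[0,0,0],[0,0,0],0],
  ],
)

```text
time_s: 10.9
ee_pos: [0.4833, -0.1691, 0.2315]
eef_rot: [[0.173, 0.985, -0.001], [0.985, -0.173, 0.001], [0.001, -0.001, -1.0]]
ft_force: [0.1, -0.0, -0.1]
finger_gap: 0.252
finger_force: 42.6
```

```bash
python3 - <<'E'
from plant import observe, capture
from h import *
s=observe();P=np.array(s["ee_pos"]);print(P,s["finger_gap"],s["ft_force"])
o=[];m=P+[0,0,-.05]
for n in("scene","top"):
    c=capture(n);pickle.dump(c,open(f"pics/{n}4.pkl","wb"));q=proj(c,[m])[0].round().astype(int)-[50,85];print(n,q)
    im=cv2.resize(c["pixels"][q[1]:q[1]+150,q[0]:q[0]+100],(400,600),interpolation=cv2.INTER_CUBIC)
    # expected axis: rim, collar, for comparison
    g=P[2]+.005-.118
    for z in(0,.039):
        k=(proj(c,[[P[0],P[1],g+z]])[0]-q+.375)*4;print(z,k.round());cv2.circle(im,tuple(int(v) for v in k),3,(0,255,255),-1)
    o.append(im)
cv2.imwrite("pics/z4.png",np.hstack(o))
E
```

```text
[ 0.48332994 -0.16907406  0.23146858] 0.2517473630850595 [ 0.1219986  -0.03590453 -0.11524006]
scene [259  68]
0 [203. 415.]
0.039 [202. 369.]
top [261  57]
0 [203. 430.]
0.039 [201. 376.]
```

View pics/z4.png

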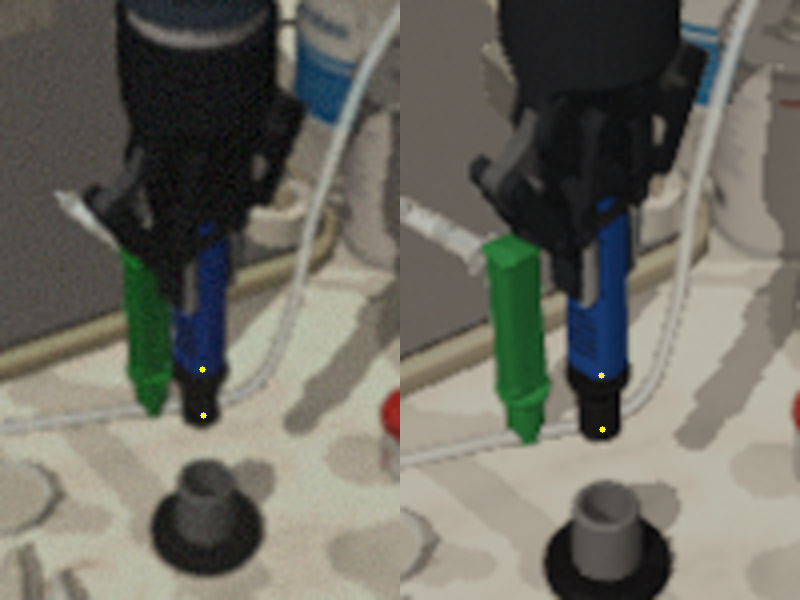

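The picture shows the meter upright in the grip, rim at scene (203,420) on the predicted mark, the stand empty. Moving over the ring and down to about 15 mm above the window.

Request:
drive_tool(
  increments=[
    [[0,0,0],[-0.1,-0.05,0],0],
    [[0,0,0],[-0.183,-0.091,0],0],
    [[0,0,0],[-0.183,-0.091,0],0],
    [[0,0,0],[-0.183,-0.091,0],0],
    [[0,0,0],[-0.183,-0.091,0],0],
    [[0,0,0],[-0.183,-0.091,0],0],
    [[0,0,0],[-0.083,-0.04,0.1],0],
    [[0,0,0],[0,0,0.15],0],
    [[0,0,0],[0,0,0.1],0],
    [[0,0,0],[0,0,0],0],
    [[0,0,0],[0,0,0],0],
  ],
)

```text
time_s: 12.1
ee_pos: [0.3747, -0.3173, 0.1797]
eef_rot: [[0.172, 0.985, -0.001], [0.985, -0.172, 0.001], [0.001, -0.001, -1.0]]
ft_force: [1.1, 0.6, -0.6]
finger_gap: 0.254
finger_force: 42.4
```

```bash
python3 - <<'E'
from plant import observe, capture
from h import *
s=observe();P=np.array(s["ee_pos"]);print(P,s["finger_gap"],np.round(s["ft_force"],1))
o=[];m=np.array([.374,-.317,.08])
for n in("scene","top"):
    c=capture(n);pickle.dump(c,open(f"pics/{n}5.pkl","wb"));q=proj(c,[m])[0].round().astype(int)-[33,50];print(n,q)
    im=cv2.resize(c["pixels"][q[1]:q[1]+100,q[0]:q[0]+66],(396,600),interpolation=cv2.INTER_CUBIC)
    g=P[2]-.113;an=np.linspace(0,6.28,40)
    for ctr,r,col in(([P[0],P[1],g],.012,(0,255,255)),([.374,-.317,.05],.0185,(0,0,255))):
        k=(proj(c,[[ctr[0]+r*np.cos(a),ctr[1]+r*np.sin(a),ctr[2]] for a in an])-q+.417)*6
        cv2.polylines(im,[k.round().astype(int).reshape(-1,1,2)],True,col,1)
    o.append(im)
cv2.imwrite("pics/z5.png",np.hstack(o))
E
```

```text
[ 0.37473651 -0.31731868  0.17967364] 0.2541571992248542 [ 1.1  0.6 -0.6]
scene [301 194]
top [317 193]
```

View pics/z5.png

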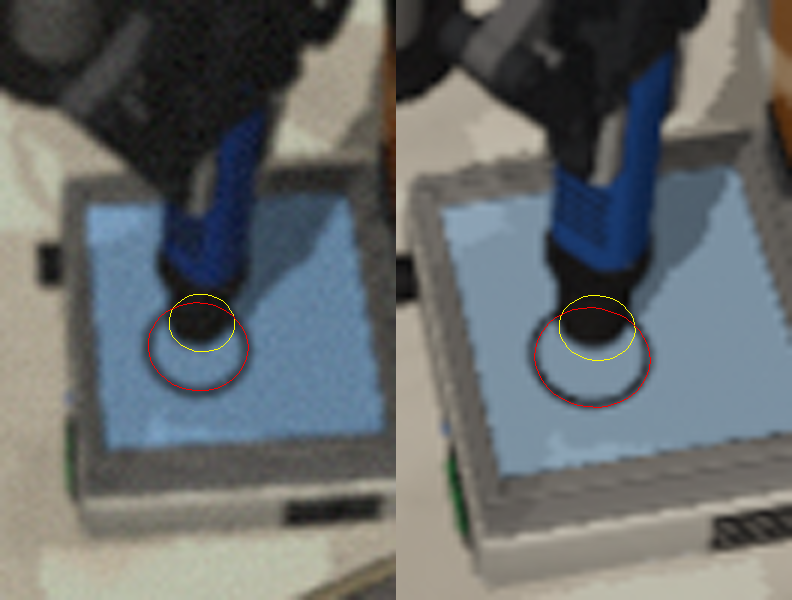

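Rim seen at scene (202,330) / top (595,330), a couple of mm short of the prediction towards the back/up. Lowering gently to find contact height, then checking again.

Request:
drive_tool(
  increments=[
    [[0,0,0],[0,0,0.04],0],
    [[0,0,0],[0,0,0.03],0],
    [[0,0,0],[0,0,0.02],0],
    [[0,0,0],[0,0,0],0],
    [[0,0,0],[0,0,0],0],
  ],
)

```text
time_s: 12.7
ee_pos: [0.3748, -0.3174, 0.1662]
eef_rot: [[0.173, 0.985, -0.0], [0.985, -0.173, 0.0], [0.0, -0.0, -1.0]]
ft_force: [-0.4, -0.5, -1.7]
finger_gap: 0.254
finger_force: 42.5
```

Request:
drive_tool(
  increments=[
    [[0,0,0],[0,0,0.01],0],
    [[0,0,0],[0,0,0],0],
    [[0,0,0],[0,0,0],0],
  ],
)

```text
time_s: 13.0
ee_pos: [0.3748, -0.3175, 0.1648]
eef_rot: [[0.173, 0.985, 0.0], [0.985, -0.173, -0.0], [-0.0, 0.0, -1.0]]
ft_force: [0.2, -0.7, -1.4]
finger_gap: 0.248
finger_force: 42.5
```

Request:
drive_tool(
  increments=[
    [[0,0,0],[0,0,0.01],0],
    [[0,0,0],[0,0,0],0],
    [[0,0,0],[0,0,0],0],
  ],
)

```text
time_s: 13.3
ee_pos: [0.3749, -0.3176, 0.1633]
eef_rot: [[0.173, 0.985, 0.0], [0.985, -0.173, -0.0], [-0.0, 0.0, -1.0]]
ft_force: [1.1, -0.7, -0.3]
finger_gap: 0.256
finger_force: 42.6
```

```bash
cat > rc.py <<'E'
from h import *
from scipy.optimize import minimize
def grid(c,C,zs,k=4,w=16,up=12,dn=14):
    q=proj(c,[C])[0].round().astype(int)
    u=np.arange(q[0]-w,q[0]+w,1/k)-.5+.5/k;v=np.arange(q[1]-up,q[1]+dn,1/k)-.5+.5/k
    U,V=np.meshgrid(u,v);K=np.array([[c["fx"],0,c["cx"]],[0,c["fy"],c["cy"]],[0,0,1]])
    p=cv2.undistortPoints(np.c_[U.ravel(),V.ravel()][:,None].astype(float),K,np.array(c["D"],float))[:,0]
    R=np.array(c["R"]);o=-R.T@c["t"];d=np.c_[p,np.ones(len(p))]@R
    XY=[(o+d*((z-o[2])/d[:,2])[:,None])[:,:2].reshape(U.shape) for z in zs]
    im=c["pixels"][q[1]-up:q[1]+dn,q[0]-w:q[0]+w].astype(float).mean(2)
    return XY,im,k
def fit(c,C,zr=.05,sleeve=False,ring=None):
    zs=[.05]+list(zr+np.linspace(0,.028,12));XY,im,k=grid(c,C,zs,up=(6 if sleeve else 12))
    def render(p):
        rg=ring if sleeve else p[:2]
        r=np.hypot(*(XY[0]-rg).transpose(2,0,1));m=(r>.017)&(r<.020)
        if sleeve:
            for X in XY[1:]:m|=np.hypot(*(X-p[:2]).transpose(2,0,1))<.012
        h,w=m.shape;m=m.astype(float).reshape(h//k,k,w//k,k).mean((1,3))
        return cv2.GaussianBlur(m,(0,0),.5)
    def cost(p):
        m=render(p).ravel();A=np.c_[m,np.ones_like(m)];b=im.ravel()
        return np.abs(A@np.linalg.lstsq(A,b,rcond=None)[0]-b).sum() if True else 0
    r=min((minimize(cost,np.array(C[:2])+d,method="Nelder-Mead",options=dict(initial_simplex=np.array(C[:2])+d+np.array([[0,0],[.004,0],[0,.004]]),xatol=1e-5)) for d in np.array([[0,0],[.004,.003],[-.003,0.002]])),key=lambda r:r.fun)
    return r.x,r.fun/im.size
E
cat > chk.py <<'E'
from rc import *
from plant import observe,capture
s=observe();print(np.round(s["ee_pos"],4),np.round(s["ft_force"],2));zr=max(.05,s["ee_pos"][2]-.113)
for n in("scene","top"):
    rg,e=fit(load(n+"3"),[.374,-.317,.05]);c=capture(n)
    for z in(zr,):
        x,e2=fit(c,[s["ee_pos"][0],s["ee_pos"][1],.05],z,True,rg);print(n,"ring",rg.round(4),round(e,1),"rim",z.round(4),x.round(4),round(e2,1),"off mm",((x-rg)*1000).round(1))
E
python3 chk.py
```

```text
[ 0.3749 -0.3176  0.1633] [ 1.08 -0.73 -0.27]Traceback (most recent call last):
  File "chk.py", line 5, in <module>
    rg,e=fit(load(n+"3"),[.374,-.317,.05]);c=capture(n)
         ~~~^^^^^^^^^^^^^^^^^^^^^^^^^^^^^^
  File "rc.py", line 13, in fit
    zs=[.05]+list(zr+np.linspace(0,.028,12));XY,im,k=grid(c,C,zs,up=(6 if sleeve else 12))
                                                     ~~~~^^^^^^^^^^^^^^^^^^^^^^^^^^^^^^^^^
  File "rc.py", line 9, in grid
    XY=[(o+d*((z-o[2])/d[:,2])[:,None])[:,:2].reshape(U.shape) for z in zs]
        ~~~~~~~~~~~~~~~~~~~~~~~~~~~~~~~~~~~~~~~~~~~~~^^^^^^^^^
ValueError: cannot reshape array of size 26624 into shape (104,128)
```

```bash
sed -i 's/reshape(U.shape) for/reshape(*U.shape,2) for/' rc.py; python3 chk.py
```

```text
[ 0.3749 -0.3176  0.1633] [ 1.08 -0.73 -0.27]
scene ring [ 0.3733 -0.3173] 3.3 rim 0.0503 [ 0.3765 -0.3156] 5.7 off mm [3.2 1.6]
top ring [ 0.3748 -0.316 ] 1.6 rim 0.0503 [ 0.3784 -0.3143] 4.4 off mm [3.6 1.7]
```

Request:
drive_tool(
  increments=[
    [[0,0,0],[0,0,0.01],0],
    [[0,0,0],[0,0,0],0],
    [[0,0,0],[0,0,0],0],
  ],
)

```text
time_s: 13.7
ee_pos: [0.3749, -0.3175, 0.1618]
eef_rot: [[0.173, 0.985, 0.0], [0.985, -0.173, -0.0], [-0.0, 0.0, -1.0]]
ft_force: [1.0, -0.2, 1.8]
finger_gap: 0.252
finger_force: 42.7
```

Request:
drive_tool(
  increments=[
    [[0,0,0],[0,0,0.007],0],
    [[0,0,0],[0,0,0],0],
    [[0,0,0],[0,0,0],0],
  ],
)

```text
time_s: 14.0
ee_pos: [0.3749, -0.3175, 0.1608]
eef_rot: [[0.173, 0.985, 0.0], [0.985, -0.173, -0.0], [-0.0, 0.0, -1.0]]
ft_force: [1.5, -0.9, 1.8]
finger_gap: 0.251
finger_force: 42.8
```

Request:
drive_tool(
  increments=[
    [[0,0,0],[0,0,0.007],0],
    [[0,0,0],[0,0,0],0],
    [[0,0,0],[0,0,0],0],
  ],
)

```text
time_s: 14.3
ee_pos: [0.3749, -0.3175, 0.1597]
eef_rot: [[0.173, 0.985, 0.0], [0.985, -0.173, -0.0], [-0.0, 0.0, -1.0]]
ft_force: [0.9, -1.3, 1.6]
finger_gap: 0.245
finger_force: 42.9
```

```bash
python3 chk.py
```

```text
[ 0.3749 -0.3175  0.1597] [ 0.92 -1.32  1.64]Traceback (most recent call last):
  File "chk.py", line 7, in <module>
    x,e2=fit(c,[s["ee_pos"][0],s["ee_pos"][1],.05],z,True,rg);print(n,"ring",rg.round(4),round(e,1),"rim",z.round(4),x.round(4),round(e2,1),"off mm",((x-rg)*1000).round(1))
                                                                                                          ^^^^^^^
AttributeError: 'float' object has no attribute 'round'
```

```bash
sed -i 's/z.round(4)/round(float(z),4)/' chk.py; python3 chk.py
```

```text
[ 0.3749 -0.3175  0.1597] [ 0.57 -0.02  1.77]
scene ring [ 0.3733 -0.3173] 3.3 rim 0.05 [ 0.3767 -0.3154] 6.1 off mm [3.4 1.9]
top ring [ 0.3748 -0.316 ] 1.6 rim 0.05 [ 0.3786 -0.3139] 4.5 off mm [3.8 2. ]
```

Both views put the rim about 4 mm off the ring centre (+x,+y), while the TCP estimate says 1 mm. I'll lift clear, shift by a compromise of about 3 mm, and lower again in steps.

Request:
drive_tool(
  increments=[
    [[0,0,0],[0,0,-0.03],0],
    [[0,0,0],[0,0,-0.03],0],
    [[0,0,0],[-0.014,-0.017,0],0],
    [[0,0,0],[0,0,0],0],
    [[0,0,0],[0,0,0],0],
  ],
)

```text
time_s: 14.95
ee_pos: [0.3717, -0.319, 0.1685]
eef_rot: [[0.173, 0.985, -0.0], [0.985, -0.173, 0.0], [0.0, -0.0, -1.0]]
ft_force: [0.1, 0.9, -1.2]
finger_gap: 0.253
finger_force: 42.6
```

```bash
python3 chk.py
```

```text
[ 0.3717 -0.319   0.1685] [ 0.1   0.94 -1.23]
scene ring [ 0.3733 -0.3173] 3.3 rim 0.0555 [ 0.3731 -0.317 ] 5.6 off mm [-0.3  0.2]
top ring [ 0.3748 -0.316 ] 1.6 rim 0.0555 [ 0.3747 -0.3156] 4.3 off mm [-0.1  0.4]
```

Request:
drive_tool(
  increments=[
    [[0,0,0],[0,0,0.02],0],
    [[0,0,0],[0,0,0.012],0],
    [[0,0,0],[0,0,0.01],0],
    [[0,0,0],[0,0,0.01],0],
    [[0,0,0],[0,0,0.008],0],
    [[0,0,0],[0,0,0],0],
    [[0,0,0],[0,0,0],0],
    [[0,0,0],[0,0,0],0],
  ],
)

```text
time_s: 15.85
ee_pos: [0.3719, -0.3191, 0.1597]
eef_rot: [[0.173, 0.985, 0.0], [0.985, -0.173, -0.0], [-0.0, 0.0, -1.0]]
ft_force: [-1.1, 0.2, 1.9]
finger_gap: 0.25
finger_force: 43.0
```

```bash
python3 chk.py; python3 chk.py|head -1;python3 -c "
from plant import observe;s=observe();print(s['dq'],s['finger_gap'],s['finger_force'])"
```

```text
[ 0.3719 -0.3191  0.1597] [-1.07  0.17  1.91]
scene ring [ 0.3733 -0.3173] 3.3 rim 0.05 [ 0.3738 -0.3166] 6.8 off mm [0.4 0.6]
top ring [ 0.3748 -0.316 ] 1.6 rim 0.05 [ 0.3757 -0.3153] 4.7 off mm [0.9 0.6]
[ 0.3719 -0.3191  0.1597] [-1.08  0.39  1.91]
[ 0.00229484 -0.00061123  0.00095692 -0.00016097  0.00022611  0.00090043] 0.2517579987498355 42.98588991165161
```

```bash
python3 -c "
from plant import close_job;print(close_job())"
```

```text
the job is handed in; nothing more can be done
None
```

I handed the job in with the cover up (about 1.45 rad) and the meter held upright in the ring: centred to about 1 mm by both cameras, sleeve pressed in about 4 mm at about 3 N. The system gave no verdict back.

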